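# Slide the fridge's junction-box cover back over its pins

### The job

The white cover of the junction box beside the fridge has been left shoved askew, resting on top of the four steel pins. Slide it back square so that all four pins come up through its four holes and it lies down flat on the rim of the box. Do not knock the cover off the box, and leave the jars and the mug where they are.

Things in the scene. Friction and masses are not known exactly. Their poses are not given: they have to be found in the camera images.
- box: Grey plastic junction box, open on top, fixed to the counter: outer 136 (own x) x 182 (own y) x 55 mm high, walls 6 mm. Origin: centre of its underside, on the counter; z up. Four upright steel pins, 10 mm diameter, stand at (+-36, +-50) mm in its own x, y; their tops are 67 mm above the counter, 12 mm above the rim.
- cover: Loose flat white plastic plate, 144 (own x) x 190 (own y) x 8 mm, about 0.3 kg, no handle, four 16 mm through holes at (+-36, +-50) mm in its x, y. Origin: centre of its underside. Starts level on the pin tops (underside 67 mm above the counter), shifted 22 to 28 mm along the box's +y and up to 20 mm along its x, turned up to 0.12 rad. Seated: underside on the rim at 55 mm, pins 4 mm proud.
- jar_a: Bystander: closed glass jam jar, 72 mm diameter, 115 mm high, standing on the lazy Susan. Origin: centre of its underside.
- jar_b: Bystander: closed glass jam jar, 72 mm diameter, 115 mm high, standing on the lazy Susan. Origin: centre of its underside.
- lazy_susan: Bystander: orange plastic lazy Susan, 240 mm diameter, 28 mm high, does not move. Origin: centre of its underside.
- mug: Bystander: white mug, 80 mm diameter, 92 mm high, handle at its own +y, standing on a bamboo coaster 100 x 100 x 8 mm. Origin: centre of its underside.
Things that resemble listed ones, but are neither listed nor needed, are in the scene too. There is more than one size of the cover; the one meant has the size given above.

How it is judged:
At the end, for the whole second after the job is handed in: The cover lies flat and still on the rim of the box with the pins through its holes: its underside within 3 mm of the rim's height, tilted less than 0.035 rad, its centre within 6 mm of the box's centre and its sides within 0.1 rad of the box's (z of cover in the frame of box between 0.052 and 0.058 m and horizontal distance between cover and box below 0.006 m and angle between cover's own z axis and vertical below 0.035 rad and angle between the x axis of cover and the x axis of box, either way round below 0.1 rad and linear speed of cover below 0.01 m/s); the robot touches nothing.
It fails at once if the cover is knocked off the box (height (world z) of cover below 0.04 m).
It fails at once if a jar is moved more than 25 mm or tipped (distance of any of jar_a, jar_b from where it was at the start of the episode above 0.025 m or angle between any of jar_a, jar_b's own z axis and vertical above 0.35 rad).
It fails at once if the mug is moved more than 25 mm or tipped (distance of mug from where it was at the start of the episode above 0.025 m or angle between mug's own z axis and vertical above 0.35 rad).
It also fails if it takes over 67 s, if anything falls off the work surface, if the arm or the gripper's body presses on something with over 40 N, if the wrist force passes 120 N, or if a joint passes its speed limit or range.

### The arm

A 6-joint arm with a two-finger parallel gripper is mounted at the origin on the work surface. World frame = base frame: x ahead of the robot, y to its left, z up, the work surface at z = 0. Lengths are in m, angles in rad, forces in N, time in s.
With the tool pointing down it reaches from about 0.425 to 0.95 m from the base axis. Payload 3.5 kg.
Tool frame: the origin (TCP) lies midway between the tips of the shut fingers; the grasp point (between the pads) lies 19 mm behind it; z points along the fingers, y is the direction in which the jaws open and shut (so a half turn about z gives the same grasp; the last joint's range is limited). The gripper opens to 85 mm and grips with 20 to 120 N. Pads are 22 mm wide; open, the fingers measure 114 mm over their backs; the gripper's body (76 mm by 85 mm) begins 54 mm behind the grasp point. The pads swing forward as they close: fully open they stand 13 mm farther back than shut.
Start: joints at [1.094, 0.286, 1.577, -0, 1.279, -0.15], TCP at [0.217, 0.639, 0.231] pointing down, gripper open.
Joint ranges: [-2.77, 2.77], [-0.9, 2.22], [0.21, 2.48], [-1.53, 4.67], [0.24, 2.81], [-2.84, 2.84]. Speed limits (rad/s): [2.79, 2.79, 3.14, 3.14, 3.14, 3.14].

### API

Orientations are given as a unit quaternion [x, y, z, w].
In Python, from plant import * gives the robot as it stands.
- The arm moves only by the shell command python3 -m jog 'ROWS' [FORCE]. ROWS is a JSON object of lists of equal length, an entry for each row: "travel": the shift along the world's x, y, z in mm, a list of three; "dr": the turn, a rotation vector about the world's x, y, z in degrees, a list of three; "jaw": the closure in counts, from 0 (fully open) to 255 (shut). In form: {"travel": [[x, y, z], ...], "dr": [[wx, wy, wz], ...], "jaw": [jaw, ...]}. A call has 1 to 5 rows; each row shifts and turns the commanded pose from where the row before left it; what a row does not reach is not made up. A row lasts 1/12 s, in which the tool goes at most 41.7 mm and 7.16 degrees, less where a joint would pass 70% of its speed; a pose out of reach is approached as far as the arm can. A call is refused whole if a number of a shift passes 41.7 or a number of a turn 7.16, either way. A call with a gripper value outside its range is refused whole. The fingers move at their own pace and stop on an object; FORCE is the grip in N (left out, the last holds). Time passes only in rows, so rows that do not move let the fingers close. It gives the time, the measured TCP pose, the force and the opening at its end, in the units of the state.
- get_state(): the state, without advancing time (a new reading comes with each control period).
- read_camera(name): name is "scene" or "top" or "wrist"; returns the picture (400x640x3 uint8, red, green, blue); there is no depth.
- camera_info(name): a dict with "K" (3x3 intrinsics, pixels), "R" (3x3) and "t" (3): a world point X has camera coordinates R X + t; the wrist camera has in their place "mount" (4x4, takes a point from camera to tool coordinates, whose origin is the TCP and whose axes are the flange's). Camera axes: x right, y down, z forward; pixel columns grow to the right and rows downward; lengths in m; the calibration is good to about 2 mm. A picture is of the moment at which its call begins: read the wrist's pose just before it. camera_info takes no time and is no camera call.
- sign_off(): hands the job in, once; it reports no verdict.
The state is a dict: "time": time; "qpos": joint angles; "dq": joint speeds; "joint_efforts": joint torques, N m; "eef_pos": TCP position; "tcp_rot": TCP orientation; "contact_force": force on the tool from outside, world axes, zero at the start; "wrist_torque": the same for the moment, N m; "opening": opening from 0.0 (shut) to 1.0 (fully open).
Only numpy, scipy, OpenCV 4.12 (cv2) and the standard library are available. Lean on these libraries where they do the work, as an engineer would, in place of code of your own. Each camera call takes 0.05 s, during which the arm holds its last target. There are 200 camera calls.

## Working session

There is one attempt and no reset: what is moved stays moved. The work goes in short steps, Python scripts to look and compute and a shell command to move; the robot and the scene stay as the last step left them, time stands still between calls to the robot, and variables do not carry over. Pictures are saved under pics/ and viewed, about 8 in all and at most 12, crops included, and the job is handed in when it is done.

```bash
mkdir -p pics; ls; python3 - <<'E'
from plant import *
import cv2,numpy as np
a=read_camera("scene");b=read_camera("top")
np.save("scene.npy",a);np.save("top.npy",b)
cv2.imwrite("pics/1.png",cv2.cvtColor(a,cv2.COLOR_RGB2BGR));cv2.imwrite("pics/2.png",cv2.cvtColor(b,cv2.COLOR_RGB2BGR))
for n in("scene","top","wrist"):print(n,camera_info(n))
print(get_state())
E
```

```text
pics
scene {'K': array([[393.29858882,   0.        , 319.81590203],
       [  0.        , 393.29858882, 201.43876032],
       [  0.        ,   0.        ,   1.        ]]), 'R': array([[ 0.65368933,  0.75673658,  0.00632528],
       [ 0.65875022, -0.56489238, -0.49693535],
       [-0.37247606,  0.32900812, -0.86776451]]), 't': array([-0.40620999, -0.34013068,  1.45159439])}
top {'K': array([[466.5388217 ,   0.        , 322.81263469],
       [  0.        , 466.5388217 , 204.31342563],
       [  0.        ,   0.        ,   1.        ]]), 'R': array([[ 0.01201328, -0.99992453,  0.00257379],
       [-0.99705831, -0.01217362, -0.0756738 ],
       [ 0.07569942, -0.00165713, -0.99712931]]), 't': array([-0.00748333,  0.60447821,  1.83024401])}
wrist {'K': array([[313.30437791,   0.        , 319.18831536],
       [  0.        , 313.30437791, 198.52556831],
       [  0.        ,   0.        ,   1.        ]]), 'mount': array([[-1.90768901e-04, -9.58854029e-01, -2.83899481e-01,
         7.18882849e-02],
       [ 9.99999955e-01, -1.16577382e-04, -2.78225941e-04,
        -6.41555079e-04],
       [ 
[... 165 characters left out ...]
time': 0.1, 'qpos': array([ 1.09400649e+00,  2.87125384e-01,  1.57804361e+00, -5.30175020e-06,
        1.27863170e+00, -1.50041652e-01]), 'dq': array([ 2.65747392e-05, -2.20915452e-03, -1.77762584e-03, -9.06006161e-04,
        7.08194004e-04, -1.08667278e-03]), 'joint_efforts': array([ 7.17760813e-04, -4.07299483e+01, -2.93697453e+01, -1.28150759e-04,
        3.50305512e-03,  3.88616115e-06]), 'eef_pos': array([0.21636937, 0.638741  , 0.23004626]), 'tcp_rot': array([ 1.62647433e-01,  9.86683634e-01, -1.05102424e-03, -3.37967078e-04]), 'contact_force': array([-0.58655323,  0.88337564, -0.13341061]), 'wrist_torque': array([ 0.05780157,  0.01271501, -0.03320327]), 'opening': 0.9993187460859698}
```

View pics/1.png

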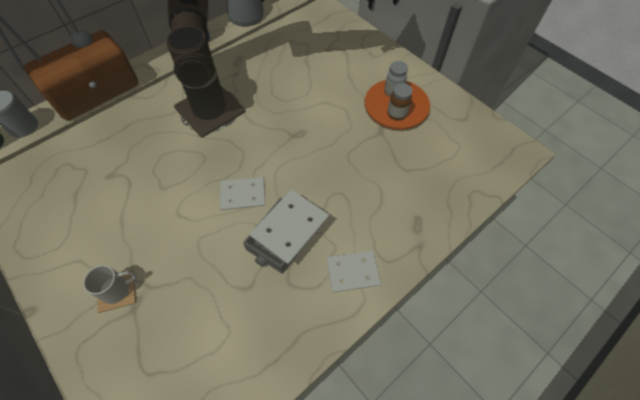

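View pics/2.png

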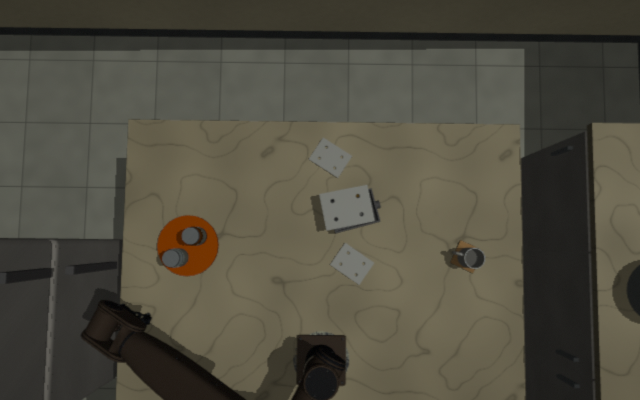

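```bash
python3 - <<'E'
import cv2,numpy as np
a=np.load("scene.npy")[170:290,220:350];b=np.load("top.npy")[170:245,300:400]
A=cv2.resize(a,(400,370),interpolation=cv2.INTER_CUBIC);B=cv2.resize(b,(400,300),interpolation=cv2.INTER_CUBIC)
B=cv2.copyMakeBorder(B,0,70,0,0,cv2.BORDER_CONSTANT)
cv2.imwrite("pics/3.png",cv2.cvtColor(cv2.convertScaleAbs(np.hstack([A,B]),alpha=1.4),cv2.COLOR_RGB2BGR))
E
```

```text
(no output)
```

View pics/3.png

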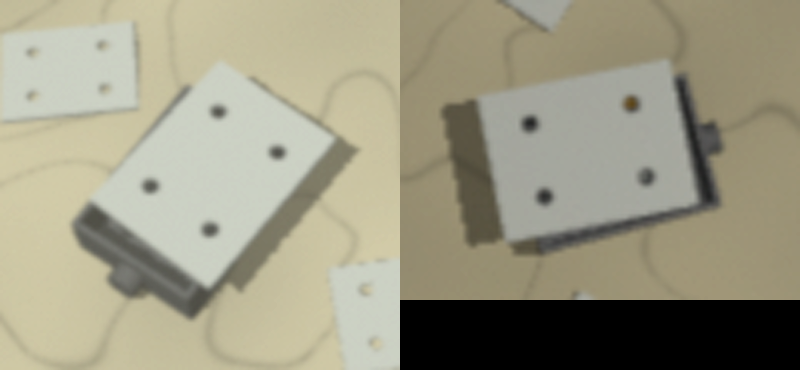

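The cover meant is the big plate on the grey box: top (347,207), scene (287,230). The two smaller plates lie flat on the counter, at top (330,157) and (352,264). Box rim and cable gland stick out on the -y side, and a strip of rim shows on the robot side.

```bash
cat > h.py <<'E'
import cv2,numpy as np
from scipy.spatial.transform import Rotation as Ro
from plant import *
def cam(n,st=None):
    c=camera_info(n);K=c["K"]
    if n!="wrist":return K,c["R"],c["t"]
    T=np.eye(4);T[:3,:3]=Ro.from_quat(st["tcp_rot"]).as_matrix();T[:3,3]=st["eef_pos"]
    W=np.linalg.inv(T@c["mount"]);return K,W[:3,:3],W[:3,3]
def plane(c,uv,z):
    K,R,t=c;uv=np.atleast_2d(uv);d=np.c_[uv,np.ones(len(uv))]@np.linalg.inv(K).T@R;o=-R.T@t
    return o+d*((z-o[2])/d[:,2])[:,None]
def tri(c1,p1,c2,p2):
    P=[K@np.c_[R,t] for K,R,t in(c1,c2)]
    X=cv2.triangulatePoints(P[0],P[1],np.float64(p1).T,np.float64(p2).T);return (X[:3]/X[3]).T
def proj(c,X):
    K,R,t=c;q=(np.atleast_2d(X)@R.T+t)@K.T;return q[:,:2]/q[:,2:]
E
python3 - <<'E'
from h import *
for n,roi in(("scene",(170,290,225,350)),("top",(165,245,300,400))):
    im=np.load(n+".npy");r=im[roi[0]:roi[1],roi[2]:roi[3]].astype(int)
    sat=r.max(2)-r.min(2);m=((sat<28)&(r.max(2)>125)).astype(np.uint8)
    cs,_=cv2.findContours(m,cv2.RETR_CCOMP,cv2.CHAIN_APPROX_NONE)
    cs=sorted(cs,key=cv2.contourArea)[::-1]
    c=cs[0]+np.array([[roi[2],roi[0]]]);cor=cv2.approxPolyDP(cv2.convexHull(c),6,True)[:,0]
    print(n,cv2.contourArea(c),cor.tolist())
    print("plane .075",plane(cam(n),cor,.075).round(3).tolist())
    # holes: dark blobs inside hull
    hm=np.zeros(im.shape[:2],np.uint8);cv2.fillConvexPoly(hm,cv2.convexHull(c),1);hm=cv2.erode(hm,np.ones((7,7)))
    g=im.max(2).astype(float);w=np.clip(np.median(g[hm>0])-15-g,0,None)*hm
    k,l,_,ce=cv2.connectedComponentsWithStats((w>5).astype(np.uint8))
    hs=[]
    for i in range(1,k):
        ys,xs=np.where(l==i);ww=w[ys,xs]
        if len(xs)>3:hs.append([(xs*ww).sum()/ww.sum(),(ys*ww).sum()/ww.sum()])
    hs=np.array(hs);print("holes",hs.round(1).tolist(),plane(cam(n),hs,.075).round(3).tolist())
    np.save(n+"_h.npy",hs)
s=np.load("scene_h.npy");t=np.load("top_h.npy")
S=plane(cam("scene"),s,.075);T=plane(cam("top"),t,.075)
idx=[int(np.argmin(np.linalg.norm(T-x,axis=1))) for x in S];print(idx)
print(tri(cam("scene"),s,cam("top"),t[idx]).round(4))
E
```

```text
scene 3084.0 [[327, 214], [287, 262], [242, 243], [275, 178]]
plane .075 [[0.639, 0.012, 0.075], [0.679, -0.17, 0.075], [0.553, -0.23, 0.075], [0.44, -0.027, 0.075]]
holes [[274.5, 204.8], [290.5, 205.8], [309.7, 219.0], [268.5, 230.0], [254.8, 242.2], [287.8, 244.0]] [[0.514, -0.086, 0.075], [0.548, -0.052, 0.075], [0.619, -0.037, 0.075], [0.569, -0.149, 0.075], [0.574, -0.202, 0.075], [0.639, -0.135, 0.075]]Traceback (most recent call last):
  File "<stdin>", line 7, in <module>
IndexError: list index out of range
```

```bash
R='' 
python3 -m jog '{"travel":[[17.5,-37,2],[17.5,-37,2],[17.5,-37,2],[17.5,-37,2],[17.5,-37,2]],"dr":[[0,0,1.5],[0,0,1.5],[0,0,1.5],[0,0,1.5],[0,0,1.5]],"jaw":[0,0,0,0,0]}'
python3 -m jog '{"travel":[[17.5,-37,2],[17.5,-37,2],[17.5,-37,2],[17.5,-37,2],[17.5,-37,2]],"dr":[[0,0,1.5],[0,0,1.5],[0,0,1.5],[0,0,1.5],[0,0,1.5]],"jaw":[0,0,0,0,0]}'
python3 -m jog '{"travel":[[17.5,-37,2],[17.5,-37,2],[17.5,-37,2],[17.5,-37,2],[17.5,-37,2]],"dr":[[0,0,1.5],[0,0,1.5],[0,0,1.5],[0,0,1.5],[0,0,1.5]],"jaw":[0,0,0,0,0]}'
python3 -m jog '{"travel":[[17.5,-37,2],[17.5,-37,2],[17.5,-37,2],[17.5,-37,2],[0,0,0]],"dr":[[0,0,1.5],[0,0,1.5],[0,0,1.5],[0,0,1.5],[0,0,0]],"jaw":[0,0,0,0,0]}'
python3 - <<'E'
from h import *
import pickle
st=get_state();im=read_camera("wrist");pickle.dump((st,im),open("w1.pkl","wb"))
cv2.imwrite("pics/4.png",cv2.cvtColor(cv2.convertScaleAbs(im,alpha=1.3),cv2.COLOR_RGB2BGR));print(st["eef_pos"],st["time"])
E
```

```text
time: 0.52
eef_pos: [0.3042, 0.4524, 0.2407]
tcp_rot: [0.097, 0.995, -0.0, -0.0]
contact_force: [0.8, 0.5, 0.3]
opening: 1.001
time: 0.93
eef_pos: [0.3917, 0.2674, 0.2511]
tcp_rot: [0.032, 0.999, -0.0, -0.0]
contact_force: [1.1, 1.2, 0.6]
opening: 1.002
time: 1.35
eef_pos: [0.4793, 0.0823, 0.2611]
tcp_rot: [-0.033, 0.999, 0.0, -0.0]
contact_force: [0.6, -0.1, -0.2]
opening: 0.998
time: 1.77
eef_pos: [0.551, -0.0698, 0.269]
tcp_rot: [-0.083, 0.997, -0.001, 0.0]
contact_force: [-0.2, -1.6, -0.4]
opening: 0.999
[ 0.55102517 -0.06980003  0.26903028] 1.7667
```

View pics/4.png

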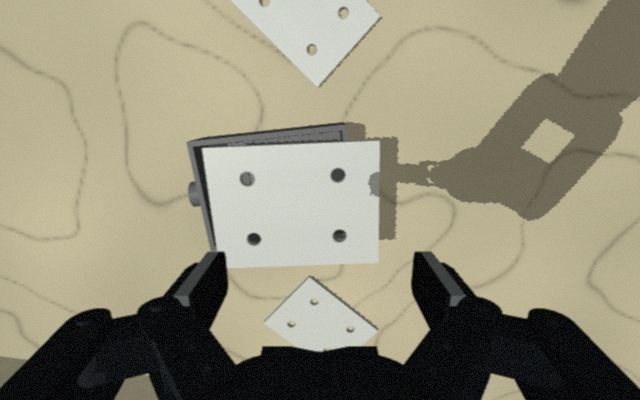

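```bash
python3 - <<'E'
from h import *
import pickle
st,im=pickle.load(open("w1.pkl","rb"))
c=im[115:280,180:395];cv2.imwrite("pics/5.png",cv2.cvtColor(cv2.convertScaleAbs(cv2.resize(c,None,fx=3.6,fy=3.6,interpolation=cv2.INTER_CUBIC),alpha=1.5),cv2.COLOR_RGB2BGR))
E
```

```text
(no output)
```

View pics/5.png

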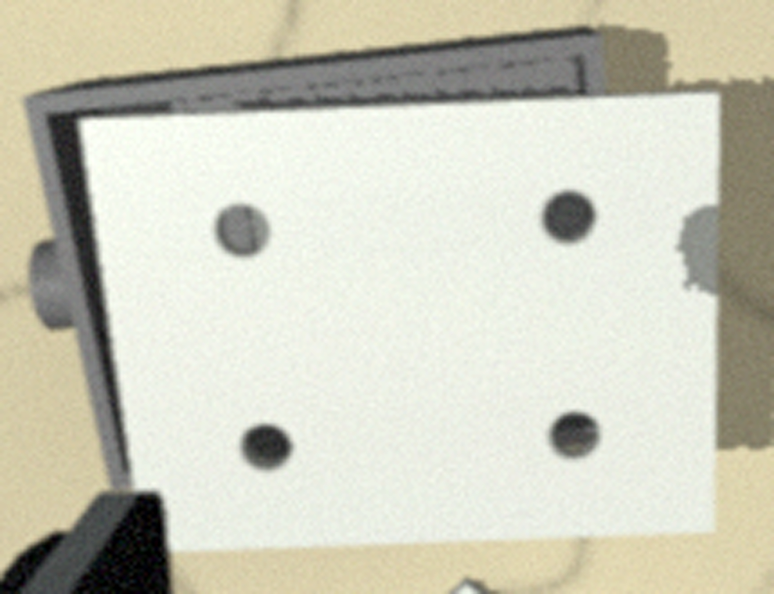

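```bash
cat > m1.py <<'E'
from h import *
import pickle
st,im=pickle.load(open("w1.pkl","rb"));c=cam("wrist",st)
f=lambda p:np.array(p,float)/3.6+[180-.36,115-.36]
h=f([(242,230),(568,216),(266,446),(574,435)])
# scene order: same holes (-x-y),(-x+y),(+x-y),(+x+y)
s=np.array([(268.5,230),(290.5,205.8),(287.8,244),(309.7,219)])
print("tri holes",tri(c,h,cam("scene"),s).round(4).tolist())
H=plane(c,h,.075)[:,:2];print("holes",H.round(4).tolist(),"sizes",[round(np.linalg.norm(H[i]-H[j])*1e3,1) for i,j in((0,1),(2,3),(0,2),(1,3))])
yv=H[1]-H[0]+H[3]-H[2];print("cover centre",H.mean(0).round(4),"yaw",np.arctan2(-yv[0],yv[1]).round(4))
C=plane(c,f([(79,119),(719,95),(714,531),(175,550)]),.075)[:,:2];print("cover corners",C.round(4).tolist(),np.linalg.norm(C[1]-C[0]),np.linalg.norm(C[2]-C[1]))
B=plane(c,f([(27.5,98),(603,36),(112,488)]),.055)[:,:2];print("rim",B.round(4).tolist(),np.linalg.norm(B[1]-B[0]))
y=(B[1]-B[0]);th=np.arctan2(-y[0],y[1]);x=B[2]-B[0];th2=np.arctan2(x[1],x[0]);print("yaw",th.round(4),th2.round(4))
for t in(th,th2,(th+th2)/2):
    ex=np.array([np.cos(t),np.sin(t)]);ey=np.array([-ex[1],ex[0]])
    O=(B[0]+B[1])/2+ex*.068;d=H.mean(0)-O;print("box",O.round(4),"cover in box",(d@ex).round(4),(d@ey).round(4))
E
python3 m1.py
```

```text
tri holes [[0.569, -0.1492, 0.075], [0.5481, -0.0517, 0.0752], [0.6391, -0.1344, 0.0752], [0.6187, -0.0369, 0.0752]]
holes [[0.5691, -0.149], [0.5483, -0.0513], [0.6393, -0.1342], [0.619, -0.0364]] sizes [np.float64(99.9), np.float64(99.9), np.float64(71.8), np.float64(72.3)]
cover centre [ 0.5939 -0.0927] yaw 0.2075
cover corners [[0.5433, -0.2004], [0.505, -0.0139], [0.6451, 0.0157], [0.6819, -0.1602]] 0.19037752376797115 0.1432165721209285
rim [[0.5432, -0.2238], [0.4948, -0.0491], [0.6735, -0.1885]] 0.1812263494665135
yaw 0.2704 0.2644
box [ 0.5845 -0.1183] cover in box 0.0159 0.0221
box [ 0.5846 -0.1187] cover in box 0.0157 0.0226
box [ 0.5846 -0.1185] cover in box 0.0158 0.0223
```

The rays and the triangulation agree. Holes sit at z=0.075, spaced 100 x 72 mm, and the rim length comes out at 181 mm. The box is at (0.5846, -0.1185) with yaw 0.267. In the box frame the cover is at (+15.8, +22.3) mm, yaw -0.06. I'll push it -x from the far side with both fingers along the long edge, then -y.

```bash
python3 -m jog '{"travel":[[34.7,0.7,0],[34.7,0.7,0],[34.7,0.7,0],[34.7,0.7,0],[0,0,-20]],"dr":[[0,0,1.45],[0,0,1.45],[0,0,1.45],[0,0,1.45],[0,0,0]],"jaw":[0,0,0,0,0]}'
python3 -m jog '{"travel":[[0,0,-40],[0,0,-40],[0,0,-40],[0,0,-30],[0,0,-20]],"dr":[[0,0,0],[0,0,0],[0,0,0],[0,0,0],[0,0,0]],"jaw":[0,0,0,0,0]}'
python3 -m jog '{"travel":[[0,0,-15],[0,0,-15],[0,0,0],[0,0,0]],"dr":[[0,0,0],[0,0,0],[0,0,0],[0,0,0]],"jaw":[0,0,0,0]}'
cat > look.py <<'E'
from h import *
import pickle,sys
st=get_state();im=read_camera("wrist");pickle.dump((st,im),open(sys.argv[1]+".pkl","wb"))
O=np.array([.5846,-.1185]);t=.267;ex=np.array([np.cos(t),np.sin(t)]);ey=np.array([-ex[1],ex[0]]);b=lambda p:np.c_[(p-O)@ex,(p-O)@ey]*1e3
print(st["time"],"tcp box",b(st["eef_pos"][None,:2]).round(1),st["eef_pos"][2],"F",st["contact_force"].round(1))
c=cam("wrist",st)
for z in map(float,sys.argv[2:]):   # underside height guess: holes in white region
    g=im.astype(int);m=((g.max(2)-g.min(2)<30)&(g.max(2)>110)).astype(np.uint8)
    k,l,s,_=cv2.connectedComponentsWithStats(m);i=1+np.argmax(s[1:,4]);m=(l==i).astype(np.uint8)
    cs,hi=cv2.findContours(m,cv2.RETR_CCOMP,cv2.CHAIN_APPROX_NONE)
    for q,hh in zip(cs,hi[0]):
        if hh[3]>=0 and cv2.contourArea(q)>60:
            (u,v),r,_=cv2.fitEllipse(q);p=plane(c,[u,v],z)[:,:2];print("hole px",round(u),round(v),np.round(r,1),"box mm",b(p).round(1)[0])
if len(sys.argv)>2:
    cv2.imwrite("pics/%s.png"%sys.argv[1],cv2.cvtColor(cv2.convertScaleAbs(im,alpha=1.3),cv2.COLOR_RGB2BGR))
E
python3 look.py w2 .075
```

```text
time: 2.23
eef_pos: [0.6938, -0.0601, 0.2524]
tcp_rot: [-0.137, 0.991, -0.001, 0.005]
contact_force: [-1.7, -0.7, 1.4]
opening: 1.0
time: 2.65
eef_pos: [0.6845, -0.0588, 0.0738]
tcp_rot: [-0.136, 0.991, 0.002, -0.004]
contact_force: [-0.9, 0.5, -0.5]
opening: 1.001
time: 2.98
eef_pos: [0.6879, -0.0605, 0.0493]
tcp_rot: [-0.136, 0.991, 0.0, -0.0]
contact_force: [0.3, -0.8, -0.1]
opening: 0.999
2.9833 tcp box [[115.   28.7]] 0.049306638672303935 F [ 0.3 -0.8 -0.1]
hole px 99 292 [ 9.1 15.6] box mm [119.7 -66.5]
hole px 143 293 [16.6 19.1] box mm [120.2 -47.9]
hole px 73 289 [ 7.1 16.6] box mm [118.2 -77.6]
hole px 123 293 [13.6 31.6] box mm [120.3 -56.5]
hole px 115 284 [10.6 15.8] box mm [115.8 -59.3]
hole px 255 278 [ 9.2 14. ] box mm [112.5   0.9]
hole px 75 276 [ 8.8 15.5] box mm [112.3 -75.5]
hole px 258 267 [ 7.9 13.5] box mm [107.4   2.3]
hole px 189 258 [ 8.9 14.4] box mm [103.5 -26. ]
hole px 271 279 [25.6 74.6] box mm [113.1   7.7]
hole px 170 266 [16.7 23.4] box mm [107.2 -34.6]
hole px 85 264 [20.2 25.3] box mm [106.5 -70. ]
hole px 163 256 [ 9.1 15.4] box mm [102.8 -37. ]
hole px 256 255 [12.6 25. ] box mm [102.    1.9]
hole px 102 253 [13.  14.6] box mm [101.3 -62. ]
hole px 274 251 [11.4 13.5] box mm [100.3   9.2]
hole px 253 245 [ 9. 13.] box mm [97.6  0.9]
hole px 160 247 [10.7 11.8] box mm [ 98.4 -37.6]
hole px 228 246 [11.4 13.5] box mm [98.1 -9.6]
hole px 208 241 [11.9 16. ] box mm [ 95.6 -17.7]
hole px 185 239 [ 7. 22.] box mm [ 94.9 -26.7]
hole px 28 182 [10.7 13.2] box mm [ 71.5 -84.8]
hole px 434 140 [42.8 47.6] box mm [54.7 70.1]
hole px 162 122 [43.6 51.6] box mm [ 48.7 -29.9]
```

View pics/w2.png

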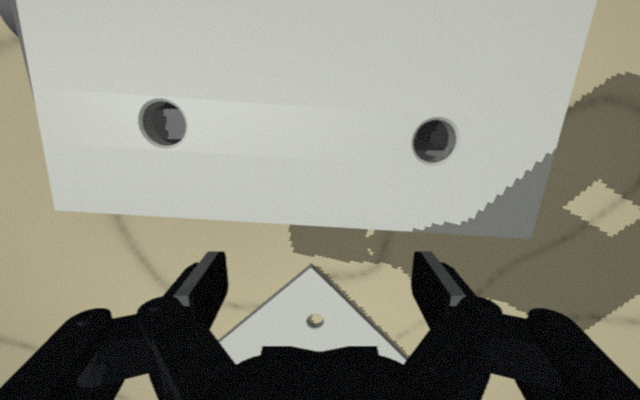

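```bash
sed -i 's/>60:/>700:/' look.py
python3 -m jog '{"travel":[[-2.9,-0.8,0],[-2.9,-0.8,0],[-2.9,-0.8,0],[-2.9,-0.8,0],[-2.9,-0.8,0]],"dr":[[0,0,0],[0,0,0],[0,0,0],[0,0,0],[0,0,0]],"jaw":[0,0,0,0,0]}'
python3 -m jog '{"travel":[[-2.9,-0.8,0],[-2.9,-0.8,0],[-2.9,-0.8,0],[-2.9,-0.8,0],[0,0,0]],"dr":[[0,0,0],[0,0,0],[0,0,0],[0,0,0],[0,0,0]],"jaw":[0,0,0,0,0]}'
python3 look.py w3 .075
```

```text
time: 3.45
eef_pos: [0.6738, -0.0649, 0.0502]
tcp_rot: [-0.135, 0.991, 0.0, 0.001]
contact_force: [1.7, 1.5, 0.7]
opening: 0.996
time: 3.87
eef_pos: [0.6616, -0.0685, 0.0495]
tcp_rot: [-0.136, 0.991, -0.0, 0.0]
contact_force: [1.4, 0.3, 1.0]
opening: 0.999
3.8667 tcp box [[87.4 27.9]] 0.049528932297227504 F [1.4 0.3 1. ]
hole px 372 327 [25.4 40.7] box mm [109.8  51. ]
hole px 427 173 [41.  45.6] box mm [39.7 68.4]
hole px 166 173 [41.2 48.1] box mm [ 40.3 -31.8]
```

```bash
python3 -m jog '{"travel":[[-2,-0.5,0],[-1.9,-0.5,0],[0,0,0],[0,0,0]],"dr":[[0,0,0],[0,0,0],[0,0,0],[0,0,0]],"jaw":[0,0,0,0]}'
python3 look.py w4 .075
```

```text
time: 4.25
eef_pos: [0.6578, -0.0693, 0.0493]
tcp_rot: [-0.136, 0.991, -0.0, -0.0]
contact_force: [0.2, -0.0, 0.4]
opening: 1.005
4.25 tcp box [[83.5 28.2]] 0.04925397554638514 F [ 0.2 -0.   0.4]
hole px 427 173 [41.1 45.8] box mm [35.9 68.6]
hole px 166 173 [41.4 48. ] box mm [ 36.4 -31.6]
```

```bash
python3 -m jog '{"travel":[[7,2,0],[8,2,0],[0,0,35],[0,0,40],[0,0,25]],"dr":[[0,0,0],[0,0,0],[0,0,0],[0,0,0],[0,0,0]],"jaw":[0,0,0,0,0]}'
python3 -m jog '{"travel":[[-9.6,5.9,0],[-9.6,5.9,0],[-9.6,5.9,0],[-9.6,5.9,0],[-9.6,5.9,0]],"dr":[[0,0,6.9],[0,0,6.9],[0,0,6.9],[0,0,6.9],[0,0,6.9]],"jaw":[0,0,0,0,0]}'
python3 -m jog '{"travel":[[-9.6,5.9,0],[-9.6,5.9,0],[-9.6,5.9,0],[-9.6,5.9,0],[-9.6,5.9,0]],"dr":[[0,0,6.9],[0,0,6.9],[0,0,6.9],[0,0,6.9],[0,0,6.9]],"jaw":[0,0,0,0,0]}'
python3 -m jog '{"travel":[[-9.6,5.9,0],[-9.6,5.9,0],[-9.6,5.9,0],[0,0,0],[0,0,0]],"dr":[[0,0,6.9],[0,0,6.9],[0,0,6.9],[0,0,0],[0,0,0]],"jaw":[0,0,0,0,0]}'
python3 look.py w5 .075; python3 -c "
from h import *
s=get_state();M=Ro.from_quat(s['tcp_rot']).as_matrix();print(M.round(3),s['qpos'].round(2),'yaw of tool y vs box x deg',np.degrees(np.arctan2(M[1,1],M[0,1])-.267))"
```

```text
time: 4.72
eef_pos: [0.6744, -0.065, 0.1521]
tcp_rot: [-0.136, 0.991, -0.0, 0.001]
contact_force: [1.4, -1.2, 0.6]
opening: 0.996
time: 5.13
eef_pos: [0.6248, -0.0351, 0.149]
tcp_rot: [-0.426, 0.905, 0.0, -0.0]
contact_force: [-0.1, -0.1, -0.2]
opening: 0.999
time: 5.55
eef_pos: [0.5819, 0.0748, 0.1411]
tcp_rot: [-0.621, 0.781, -0.054, -0.032]
contact_force: [-0.7, 0.9, -0.3]
opening: 0.999
time: 5.97
eef_pos: [0.5407, 0.1542, 0.1228]
tcp_rot: [0.714, -0.691, 0.105, 0.042]
contact_force: [0.6, -0.7, 0.2]
opening: 0.996
5.9667 tcp box [[ 29.6 274.6]] 0.12276062162294239 F [ 0.6 -0.7  0.2]
hole px 250 223 [24.9 45. ] box mm [ 76.7 254.6]
hole px 347 220 [28.4 51.7] box mm [ 13.5 265.9]
hole px 435 214 [20.8 71.9] box mm [-41.4 273.8]
hole px 309 227 [ 50.1 117.3] box mm [ 38.8 265.6]
hole px 373 220 [ 64.1 108. ] box mm [ -3.2 269.5]
hole px 378 168 [ 85.7 119.5] box mm [-13.2 237.8]
hole px 470 135 [131.7 221.8] box mm [-71.5 230.6]
[[ 0.02  -0.995  0.094]
 [-0.978 -0.039 -0.205]
 [ 0.208 -0.087 -0.974]] [ 0.19  0.15  1.96 -0.26  0.99 -2.84] yaw of tool y vs box x deg -193.03411724074167
```

View pics/w5.png

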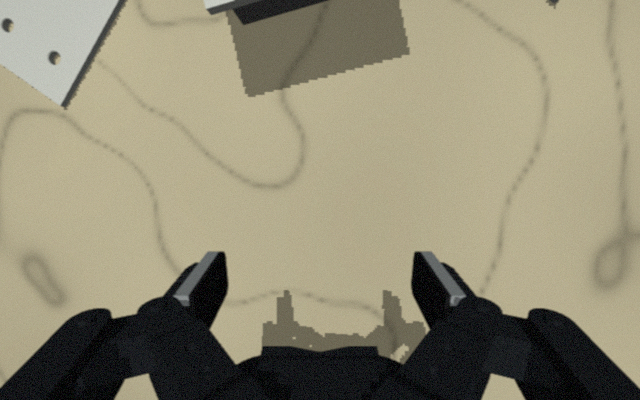

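q6 hit its limit of -2.84, so the pose tilted and drifted clear of the box. I'll turn the other way, a half turn back, which gives the same jaw line, and then upright the tool.

```bash
python3 -m jog '{"travel":[[0,0,15],[0,0,15],[0,0,15],[0,0,0],[0,0,0]],"dr":[[0,0,-7],[0,0,-7],[0,0,-7],[0,0,-7],[0,0,-7]],"jaw":[0,0,0,0,0]}'
cat > pose.py <<'E'
from h import *
s=get_state();R=Ro.from_quat(s['tcp_rot']);M=R.as_matrix();t=.267
O=np.array([.5846,-.1185]);ex=np.array([np.cos(t),np.sin(t)]);ey=np.array([-ex[1],ex[0]]);d=s["eef_pos"][:2]-O
g=np.array([[ey[0],-ex[0],0],[ey[1],-ex[1],0],[0,0,-1]]) # goal: tool x=+ey, y=-ex, z down
print(s["time"],"box",(d@ex*1e3).round(1),(d@ey*1e3).round(1),s["eef_pos"].round(4),"q",s["qpos"].round(2),"F",s["contact_force"].round(1))
z=M[:,2];v=np.cross(z,[0,0,-1]);print("upright rotvec deg",np.degrees(v/np.linalg.norm(v)*np.arcsin(min(1,np.linalg.norm(v)))).round(2),"to goal deg",np.degrees((Ro.from_matrix(g)*R.inv()).as_rotvec()).round(2))
E
python3 pose.py
```

```text
time: 6.43
eef_pos: [0.5444, 0.1514, 0.1711]
tcp_rot: [-0.467, 0.877, -0.089, -0.069]
contact_force: [-0.2, 1.0, -1.1]
opening: 0.998
6.4333 box 32.4 270.9 [0.5444 0.1514 0.1711] q [ 0.19  0.17  1.85 -0.23  1.22 -2.28] F [-0.2  1.  -1.1]Traceback (most recent call last):
  File "pose.py", line 6, in <module>
    z=M[:,2];v=np.cross(z,[0,0,-1]);print("upright rotvec deg",np.degrees(v/np.linalg.norm(v)*np.arcsin(min(1,np.linalg.norm(v)))).round(2),"to goal deg",np.degrees((Ro.from_matrix(g)*R.inv()).as_rotvec()).round(2))
                                                                                                                                                                      ~~~~~~~~~~~~~~^^^
  File "scipy/spatial/transform/_rotation.pyx", line 1143, in scipy.spatial.transform._rotation.Rotation.from_matrix
ValueError: Non-positive determinant (left-handed or null coordinate frame) in rotation matrix 0: [[-0.26383893 -0.96456675  0.        ]
 [ 0.96456675 -0.26383893  0.        ]
 [ 0.          0.         -1.        ]].
```

```bash
sed -i 's/\[ey\[0\],-ex\[0\],0\],\[ey\[1\],-ex\[1\],0\]/[ey[0],ex[0],0],[ey[1],ex[1],0]/' pose.py; python3 pose.py
```

```text
6.4333 box 32.4 270.9 [0.5444 0.1514 0.1711] q [ 0.19  0.17  1.85 -0.23  1.22 -2.28] F [-0.2  1.  -1.1]
upright rotvec deg [12.75 -2.21  0.  ] to goal deg [   4.13  -15.7  -130.16]
```

```bash
python3 -m jog '{"travel":[[0,0,0],[0,0,0],[0,0,0],[0,0,0],[0,0,0]],"dr":[[6.4,-1.1,0],[6.4,-1.1,0],[0,0,-7],[0,0,-7],[0,0,-7]],"jaw":[0,0,0,0,0]}'
python3 -m jog '{"travel":[[0,0,0],[0,0,0],[0,0,0],[0,0,0],[0,0,0]],"dr":[[0,0,-7],[0,0,-7],[0,0,-7],[0,0,-7],[0,0,-7]],"jaw":[0,0,0,0,0]}'
python3 -m jog '{"travel":[[0,0,0],[0,0,0],[0,0,0],[0,0,0],[0,0,0]],"dr":[[0,0,-7],[0,0,-7],[0,0,-7],[0,0,-7],[0,0,-7]],"jaw":[0,0,0,0,0]}'
python3 -m jog '{"travel":[[0,0,0],[0,0,0],[0,0,0],[0,0,0],[0,0,0]],"dr":[[0,0,-7],[0,0,-7],[0,0,-7],[0,0,-7],[0,0,0]],"jaw":[0,0,0,0,0]}'
python3 pose.py
```

```text
time: 6.85
eef_pos: [0.5436, 0.1503, 0.1695]
tcp_rot: [-0.302, 0.953, 0.001, -0.0]
contact_force: [0.7, 1.2, 0.5]
opening: 0.997
time: 7.27
eef_pos: [0.5435, 0.1508, 0.1694]
tcp_rot: [-0.001, 1.0, 0.001, -0.0]
contact_force: [-0.2, 1.8, -0.8]
opening: 1.004
time: 7.68
eef_pos: [0.5435, 0.1508, 0.1694]
tcp_rot: [0.299, 0.954, 0.001, 0.0]
contact_force: [-1.4, 0.7, 0.2]
opening: 0.999
time: 8.1
eef_pos: [0.5434, 0.1509, 0.1694]
tcp_rot: [0.52, 0.854, 0.001, 0.0]
contact_force: [0.8, -0.1, 0.5]
opening: 1.003
8.1 box 31.3 270.8 [0.5434 0.1509 0.1694] q [ 0.09  0.1   1.91  0.    1.13 -0.39] F [ 0.8 -0.1  0.5]
upright rotvec deg [-0.12  0.12  0.  ] to goal deg [ -0.11   0.13 -12.1 ]
```

```bash
python3 -m jog '{"travel":[[1.1,-33.6,0],[1.1,-33.6,0],[1.1,-33.6,0],[1.1,-33.6,0],[0,0,0]],"dr":[[0,0,-6.05],[0,0,-6.05],[0,0,0],[0,0,0],[0,0,0]],"jaw":[0,0,0,0,0]}'
python3 -m jog '{"travel":[[0,0,-35],[0,0,-35],[0,0,-30],[0,0,-20],[0,0,0]],"dr":[[0,0,0],[0,0,0],[0,0,0],[0,0,0],[0,0,0]],"jaw":[0,0,0,0,0]}'
python3 pose.py
python3 look.py w6 .075
```

```text
time: 8.52
eef_pos: [0.5475, 0.0121, 0.1694]
tcp_rot: [0.606, 0.795, 0.001, 0.001]
contact_force: [0.7, 0.4, 0.1]
opening: 1.001
time: 8.93
eef_pos: [0.5429, 0.0179, 0.0438]
tcp_rot: [0.604, 0.797, -0.001, -0.004]
contact_force: [-0.5, -0.3, -0.0]
opening: 1.001
8.9333 box -4.2 142.6 [0.5429 0.0179 0.0438] q [-0.15  0.24  2.02  0.    0.9  -0.43] F [-0.5 -0.3 -0. ]
upright rotvec deg [-0.2  -0.47 -0.  ] to goal deg [-0.2  -0.47 -0.33]
8.9333 tcp box [[ -4.2 142.6]] 0.04380181303099872 F [-0.5 -0.3 -0. ]
```

View pics/w6.png

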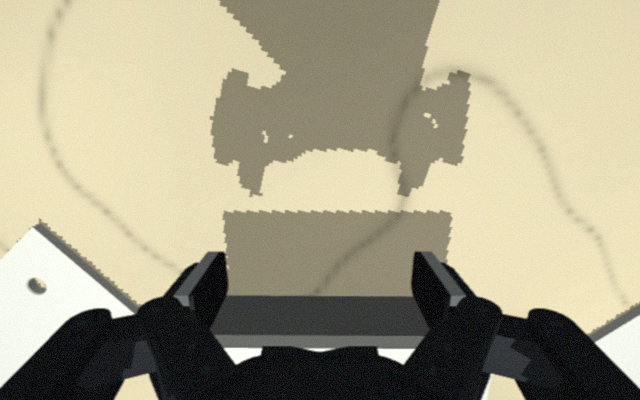

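```bash
python3 -m jog '{"travel":[[0,0,0],[0,0,0],[1.5,-5.8,0],[1.5,-5.8,0],[0.8,-2.9,0]],"dr":[[0,0,0],[0,0,0],[0,0,0],[0,0,0],[0,0,0]],"jaw":[0,0,0,0,0]}'
python3 pose.py
python3 -m jog '{"travel":[[0.8,-2.9,0],[0.8,-2.9,0],[0.8,-2.9,0],[0.8,-2.9,0],[0,0,0]],"dr":[[0,0,0],[0,0,0],[0,0,0],[0,0,0],[0,0,0]],"jaw":[0,0,0,0,0]}'
python3 pose.py
```

```text
time: 9.4
eef_pos: [0.5514, 0.0026, 0.0501]
tcp_rot: [0.605, 0.796, 0.002, 0.001]
contact_force: [0.1, 0.2, -0.5]
opening: 1.0
9.4 box -0.1 125.5 [0.5514 0.0026 0.0501] q [-0.18  0.24  2.    0.    0.9  -0.45] F [ 0.1  0.2 -0.5]
upright rotvec deg [-0.06  0.24  0.  ] to goal deg [-0.06  0.24 -0.29]
time: 9.82
eef_pos: [0.5536, -0.0087, 0.0487]
tcp_rot: [0.605, 0.796, 0.001, 0.0]
contact_force: [0.1, 1.0, 0.1]
opening: 0.999
9.8167 box -1.0 114.1 [ 0.5536 -0.0087  0.0487] q [-0.2   0.25  1.99  0.    0.9  -0.47] F [0.1 1.  0.1]
upright rotvec deg [-0.07  0.1   0.  ] to goal deg [-0.07  0.1  -0.29]
```

```bash
python3 -m jog '{"travel":[[0.5,-1.9,0],[0.5,-1.9,0],[0.5,-1.9,0],[0.5,-1.7,0],[0,0,0]],"dr":[[0,0,0],[0,0,0],[0,0,0],[0,0,0],[0,0,0]],"jaw":[0,0,0,0,0]}'
python3 pose.py
python3 - <<'E'
from h import *
a=read_camera("scene");b=read_camera("top")
np.save("scene2.npy",a);np.save("top2.npy",b)
A=cv2.resize(a[170:290,220:350],(400,370),interpolation=cv2.INTER_CUBIC);B=cv2.copyMakeBorder(cv2.resize(b[170:245,300:400],(400,300),interpolation=cv2.INTER_CUBIC),0,70,0,0,cv2.BORDER_CONSTANT)
cv2.imwrite("pics/7.png",cv2.cvtColor(cv2.convertScaleAbs(np.hstack([A,B]),alpha=1.4),cv2.COLOR_RGB2BGR))
E
```

```text
time: 10.23
eef_pos: [0.5555, -0.0161, 0.0486]
tcp_rot: [0.605, 0.796, 0.001, 0.0]
contact_force: [0.7, -0.0, 0.3]
opening: 1.0
10.2333 box -1.0 106.4 [ 0.5555 -0.0161  0.0486] q [-0.21  0.25  1.99  0.    0.9  -0.49] F [ 0.7 -0.   0.3]
upright rotvec deg [-0.06  0.09  0.  ] to goal deg [-0.06  0.09 -0.28]
```

View pics/7.png

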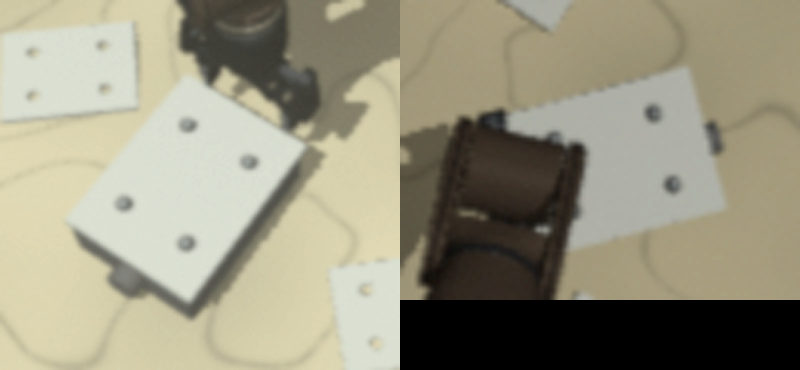

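The four pins show light in the holes: scene crop (188,125), (249,161), (123,203) and (186,243). The cover looks seated. I'll back off and check its height and centring with the wrist camera from two places.

```bash
python3 -m jog '{"travel":[[-2,7,0],[-6,22,0],[0,0,35],[0,0,40],[0,0,40]],"dr":[[0,0,0],[0,0,0],[0,0,0],[0,0,0],[0,0,0]],"jaw":[0,0,0,0,0]}'
python3 -m jog '{"travel":[[10,-38,10],[10,-38,10],[10,-38,10],[0,0,0],[0,0,0]],"dr":[[0,0,0],[0,0,0],[0,0,0],[0,0,0],[0,0,0]],"jaw":[0,0,0,0,0]}'
python3 look.py w7 .063
python3 -m jog '{"travel":[[10,-38,0],[10,-38,10],[0,0,0],[0,0,0]],"dr":[[0,0,0],[0,0,0],[0,0,0],[0,0,0]],"jaw":[0,0,0,0]}'
python3 look.py w8 .063
python3 -c "
import cv2,numpy as np
cv2.imwrite('pics/8.png',np.vstack([cv2.imread('pics/w7.png')[:300],cv2.imread('pics/w8.png')[:300]]))"
```

```text
time: 10.75
eef_pos: [0.5459, 0.0146, 0.1637]
tcp_rot: [0.604, 0.797, 0.0, -0.001]
contact_force: [0.5, -0.7, 0.1]
opening: 1.001
time: 11.17
eef_pos: [0.5779, -0.1019, 0.1945]
tcp_rot: [0.606, 0.796, 0.002, 0.001]
contact_force: [-0.8, 1.2, -0.7]
opening: 1.002
11.1667 tcp box [[-2.1 17.8]] 0.1944764041796886 F [-0.8  1.2 -0.7]
hole px 563 222 [32.2 41. ] box mm [226.8 -15.1]
hole px 80 237 [ 75.6 100. ] box mm [-228.5  -29.9]
hole px 203 188 [25.9 54.8] box mm [-106.5   17.5]
hole px 497 101 [ 59.9 144.9] box mm [147.6  93.2]
time: 11.55
eef_pos: [0.5974, -0.1763, 0.2032]
tcp_rot: [0.605, 0.796, 0.001, -0.0]
contact_force: [-0.1, -0.5, -0.8]
opening: 1.0
11.55 tcp box [[ -2.9 -59.1]] 0.2032326779423619 F [-0.1 -0.5 -0.8]
hole px 332 328 [21.9 46.8] box mm [  11.1 -215.9]
hole px 50 282 [25.1 53.1] box mm [-277.6 -160.9]
hole px 502 176 [25.3 47.3] box mm [166.5 -49.3]
hole px 211 186 [69.9 99.7] box mm [-104.2  -59.6]
hole px 75 172 [ 76.7 111.1] box mm [-227.3  -46.8]
hole px 562 160 [39.7 68. ] box mm [218.2 -34. ]
hole px 210 110 [23.7 45.6] box mm [-98.5   8.5]
```

View pics/8.png

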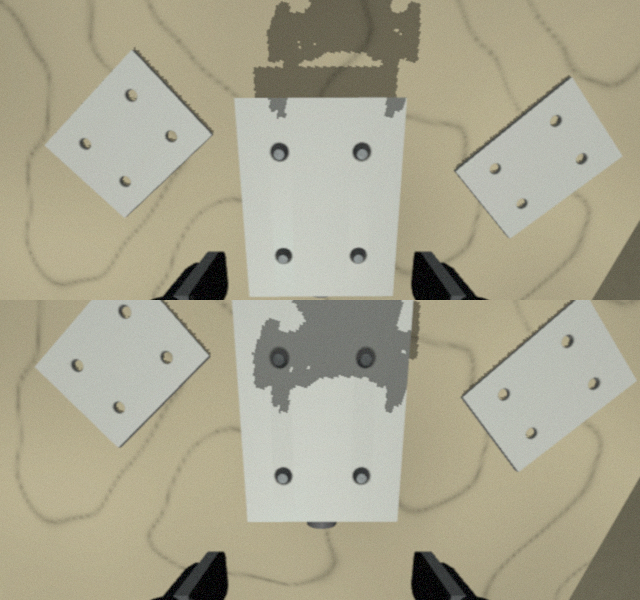

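```bash
python3 - <<'E'
from h import *
import pickle
P=[];C=[]
for f,g in(("w7",[(279,152),(362,152),(283,256),(358,256)]),("w8",[(279,57),(366,57),(283,176),(361,176)])):
    st,im=pickle.load(open(f+".pkl","rb"));C.append(cam("wrist",st));gr=cv2.GaussianBlur(im.max(2),(3,3),0);q=[]
    for u,v in g:
        w=gr[v-14:v+15,u-14:u+15];med=np.median(w);m=(w<med*.85).astype(np.uint8)
        cs,_=cv2.findContours(m,cv2.RETR_EXTERNAL,cv2.CHAIN_APPROX_NONE);c=max(cs,key=cv2.contourArea)
        e=cv2.fitEllipse(cv2.convexHull(c));q.append([e[0][0]+u-14,e[0][1]+v-14]);print(f,np.round(q[-1],1),np.round(e[1],1))
    P.append(q)
X=tri(C[0],P[0],C[1],P[1]);print(X.round(4))
t=.267;O=np.array([.5846,-.1185]);E=np.array([[np.cos(t),np.sin(t)],[-np.sin(t),np.cos(t)]])
for c,p in zip(C,P):
    b=(plane(c,p,.063)[:,:2]-O)@E.T*1e3;yv=b[0]+b[1]-b[2]-b[3];print("holes box",b.round(1).tolist(),"mean",b.mean(0).round(1),"yaw",np.arctan2(-yv[0],yv[1]).round(3))
Sc=[(220+188*130/400,170+125*120/370),(220+249*130/400,170+161*120/370),(220+123*130/400,170+203*120/370),(220+186*130/400,170+243*120/370)]
print("scene holes box",((plane(cam("scene"),Sc,.063)[:,:2]-O)@E.T*1e3).round(1).tolist())
for i in range(4):print([ (np.linalg.norm(X[i]-X[j])*1e3).round(1) for j in range(4)])
E
```

```text
w7 [279.1 151.6] [19.5 20.4]
w7 [361.3 151.3] [19.6 20.1]
w7 [283.3 255.3] [16.6 18.4]
w7 [357.9 254.9] [16.7 18.2]
w8 [278.9  57.5] [19.5 21.8]
w8 [365.2  57.3] [19.9 21.8]
w8 [282.9 175.4] [18.6 19.1]
w8 [360.8 175.3] [18.5 19.3]
[[ 0.5357 -0.079   0.0642]
 [ 0.6047 -0.0598  0.0644]
 [ 0.5625 -0.1754  0.0635]
 [ 0.6319 -0.1562  0.0631]]
holes box [[-36.9, 50.8], [35.1, 51.1], [-36.4, -49.4], [35.7, -48.9]] mean [-0.6  0.9] yaw 0.006
holes box [[-36.9, 51.1], [35.1, 51.5], [-36.4, -49.2], [35.6, -48.9]] mean [-0.7  1.1] yaw 0.005
scene holes box [[-36.0, 50.1], [35.4, 51.4], [-36.8, -50.2], [36.0, -49.5]]
[np.float64(0.0), np.float64(71.6), np.float64(100.1), np.float64(123.3)]
[np.float64(71.6), np.float64(0.0), np.float64(123.1), np.float64(100.2)]
[np.float64(100.1), np.float64(123.1), np.float64(0.0), np.float64(72.0)]
[np.float64(123.3), np.float64(100.2), np.float64(72.0), np.float64(0.0)]
```

```bash
python3 -c "
from plant import *
print(sign_off())"
```

```text
the job is handed in; nothing more can be done
None
```

The cover is seated on the box with all four pins through its holes, and I handed the job in at about 11.7 s of the 67 s allowed.

**What I did:** I pushed the cover by its edges with the open fingers. The first push was along the box's -x from the far side, which also squared it up. The second was along -y until it dropped onto the rim. I then backed off and lifted clear.

**Last checks, from two wrist views:**
- **Height:** the cover's top is at 63.1 to 64.4 mm (63 mm if seated; it was at 75 mm before).
- **Position:** its centre is about 1.2 mm from the box centre and its yaw is off by 0.006 rad.
- **Pins:** they show in all four holes, and the scene camera agrees with the hole positions.
- **Contact:** the arm was about 0.2 m up and touching nothing.

**What went wrong or wasn't checked:**
- My first turn towards the -y push ran joint 6 to its limit of -2.84, so the tool tilted and drifted sideways. It touched nothing, and I turned the other way round instead.
- I did not re-measure the jars and the mug at the end. The arm passed near the jars only above their tops and never came near the mug.
- I viewed 9 pictures, against a plan of about 8.

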